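# Seat the keyed hopper cartridge on the eyelet feeder and prime it with two turns

## Task

Put the hopper cartridge into the round well of the eyelet feeder and turn it under light pressure until its slotted foot drops over the three-winged drive dog and it sits fully home, upright. Then prime the feeder by cranking exactly two full turns clockwise (seen from above), so that the crank stops where it started, and let go. Do not turn the crank before the cartridge is home, do not turn it backwards or too far, press gently, and leave the other things on the table alone.

Things in the scene. Friction and masses are not known exactly. Their poses are not given: they have to be found in the camera images.
- cartridge_mid (a point): Hopper cartridge, upright, loose, 0.3 kg, 104 mm tall; point on its axis half-way up (52 mm above the underside), z up. Foot 58 mm in diameter (0 to 34 mm up), ribbed drum 72 mm in diameter (34 to 62 mm), black bar handle on top (62 to 104 mm) 58 mm long along x, 14 mm thick along y. Starts at any yaw left behind, right behind or to the right of the feeder, a glue bottle and a jar in the other two places.
- cartridge_foot (a point): Centre of the cartridge's underside, axes as cartridge_mid. Three open radial slots, 13 mm wide and 16 mm deep, run from the centre along its x axis and 120 degrees either side. Matched to the dog's wings (within about 6 degrees; 120 degrees of turning finds it from anywhere) it goes down to the well's floor; otherwise it rests on the wings, 14 mm above the floor.
- seat (a point): Centre of the floor of the feeder's round well, z up, yaw that of the feeder. Well 60.5 mm in diameter, 26 mm deep, 4 mm chamfer. On the floor stands a steel drive dog: three radial wings 120 degrees apart, 14 mm high, 7 mm wide, 24 mm long from the centre. Its angle is not given and may be anything; stiff friction (0.6 N m) holds it, so a misaligned cartridge pressed lightly slides over it.
- seat_mouth (a point): Centre of the well's mouth, 26 mm above seat, in the top of the square aluminium nest block (92 mm wide). The nest floats on springs: with the cartridge's weight on it it starts to give at about 5 N more, then 0.5 N per mm for 15 mm, then is solid. When the wings meet the slots it springs back up round the foot; the cartridge must still be lowered or let go to reach the floor.
- crank (a joint): Turning of the crank about its vertical axis, in rad: 0 at the start, growing clockwise seen from above; two turns are 12.57. No stops, no dial; it stays where it is left. Friction about 0.12 N m.
- crank_axis (a point): Point on the crank's vertical axis at the height of the knob's middle. z up. The post stands on the feeder's gear housing, 180 mm from the well's axis; at the start the crank arm points along this point's x axis, which may lie in any direction.
- crank_knob (a point): Middle of the crank's upright black knob, 24 mm in diameter and 50 mm tall, 55 mm from the crank axis. The knob spins freely on its pin, so the hand need not turn with it. The steel arm lies 25 mm and more below this point.
- feeder: The fixed eyelet feeder: a dark steel base plate 120 mm (x) by 310 mm (y) by 12 mm high; origin at the centre of its underside. Nest block about its point y = +85 mm (top 60 mm above the table), grey gear housing from y = -146 to +26 mm (top 52 mm above the table), crank post at y = -95 mm.
- glue_bottle: White glue bottle with an orange spout, 60 mm in diameter, 186 mm tall, loose, a bystander; origin at the centre of its underside.
- jar: Square clear jar with a grey lid, 71 mm wide, 110 mm tall, loose, a bystander; origin at the centre of its underside.
- mug: White mug, 78 mm in diameter (110 mm with its handle), 97 mm tall, loose, a bystander; origin at the centre of its underside.

How it is judged:
On the way, in this order (a step that is already met when the one before it is completed fails the run):
1. the cartridge is keyed on the dog and fully home in the well (z of cartridge_mid in the frame of seat between 0.046 and 0.056 m and horizontal distance between cartridge_mid and seat below 0.005 m and angle between cartridge_mid's own z axis and vertical below 0.08 rad), for 0.2 s.
2. the crank has made two turns clockwise (value of joint crank above 12.27 rad), for 0.2 s.
At the end, for the whole second after the job is handed in: The cartridge stands upright (within 0.08 rad) and fully home in the well: within 4 mm of the floor and 5 mm of its centre. The crank is at rest two turns clockwise from its start, within 0.3 rad (17 degrees) (all of step 1 and value of joint crank between 12.27 and 12.87 rad and velocity of joint crank between -0.05 and 0.05 rad/s); the robot touches nothing.
It fails at once if the crank is turned (more than 0.4 rad) while the cartridge is not home (value of joint crank above 0.4 rad and z of cartridge_mid in the frame of seat above 0.06 m).
It fails at once if the crank is turned backwards by more than 0.4 rad from its start (value of joint crank below -0.4 rad).
It fails at once if the crank is turned more than 0.45 rad too far (value of joint crank above 13.02 rad).
It fails at once if the cartridge is pressed into the feeder with more than 40 N (contact force between cartridge and feeder above 40 N).
It fails at once if the glue bottle, jar or mug is shifted by more than 30 mm or tipped (distance of any of glue_bottle, jar, mug from where it was at the start of the episode above 0.03 m or angle between any of glue_bottle, jar, mug's own z axis and vertical above 0.4 rad).
It also fails if it takes over 72 s, if anything falls off the work surface, if the arm or the gripper's body presses on something with over 40 N, if the wrist force passes 120 N, or if a joint passes its speed limit or range.

## Robot

A 6-joint arm with a two-finger parallel gripper is mounted at the origin on a cart in front of the work surface, level with it; the furniture and walls round the work are solid. World frame = base frame: x ahead of the robot, y to its left, z up, the work surface at z = 0. Lengths are in m, angles in rad, forces in N, time in s.
With the tool pointing down it reaches from about 0.25 to 0.8 m from the base axis. Payload 8.5 kg.
Tool frame: the origin (TCP) lies at the very end of the fingers, on their centre line; the grasp point (between the pads) lies 19 mm behind it (grip_point_offset is the x of the grasp point in the tool frame, in m); x points along the fingers, z is the direction in which the jaws open and shut, and the axes are right-handed (so a half turn about x gives the same grasp; the last joint's range is limited). The gripper opens to 85 mm and grips with 20 to 120 N. Pads are 22 mm wide; open, the fingers measure 114 mm over their backs; the gripper's body (76 mm by 85 mm) begins 54 mm behind the grasp point. The pads swing forward as they close: fully open they stand 13 mm farther back than shut.
Start: joints at [-1.118, 0.238, -0.013, 1.319, 0, 1.571], TCP at [0.23, -0.472, 0.231] pointing down, gripper open.
Joint ranges: [-2.66, 2.66], [-1.03, 1.9], [-1.14, 1.46], [-1.82, 2.27], [-1.45, 1.34], [-3.14, 3.14]. Speed limits (rad/s): [2.22, 2.22, 2.79, 3.14, 3.14, 3.14].

## Interface

Orientations are given as [roll, pitch, yaw] about the fixed x, y, z axes, in that order (R = Rz(yaw) Ry(pitch) Rx(roll)).
In Python, from rig import read_state, get_image, camera_model, close_job, grip_point_offset gives the robot as it stands. The module is installed in compiled form; this text tells all that it offers.
- The arm moves only by the shell command python3 -m inch 'ROWS' [FORCE]. ROWS is JSON, a list that holds one entry, the list of rows, each a list of 7 numbers: the turn, a rotation vector about the tool's x, y, z in rad, then the shift along the tool's x, y, z in cm, then the opening in per cent of the stroke, from 0 (shut) to 100 (fully open). In form: [[[ax, ay, az, tx, ty, tz, claw], ...]]. A call has 1 to 8 rows; each row is the pose to reach, as a shift and turn from the pose commanded when the call began, along the tool's axes at that moment; what a row does not reach only later rows make up. A row lasts 1/10 s, in which the tool goes at most 50 mm and 8.59 degrees, less where a joint would pass 70% of its speed; a pose out of reach is approached as far as the arm can. A call with a gripper value outside its range is refused whole. The fingers move at their own pace and stop on an object; FORCE is the grip in N (left out, the last holds). Time passes only in rows, so rows that repeat a pose let the fingers close. It gives the time, the measured TCP pose, the force and the opening at its end, in the units of the state.
- read_state(): the state, without advancing time (a new reading comes with each control period).
- get_image(name): name is "scene" or "top" or "wrist"; returns (picture, depth): 384x512x3 uint8, red, green, blue; 384x512 float32, m along the optical axis (not along the pixel's ray), 0 where there is no reading.
- camera_model(name): a dict with "intrinsics" (3x3 intrinsics, pixels), "R" (3x3) and "t" (3): a world point X has camera coordinates R X + t; the wrist camera has in their place "hand_eye" (4x4, takes a point from camera to tool coordinates, whose origin is the TCP and whose axes are the tool frame's). Camera axes: x right, y down, z forward; pixel columns grow to the right and rows downward; lengths in m; the calibration is good to about 2 mm. A picture is of the moment at which its call begins: read the wrist's pose just before it. camera_model takes no time and is no camera call.
- close_job(): hands the job in, once; it reports no verdict.
The state is a dict: "time": time; "qpos": joint angles; "dq": joint speeds; "joint_torque": joint torques, N m; "tool_pos": TCP position; "orientation": TCP orientation; "contact_force": force on the tool from outside, world axes, zero at the start; "ft_torque": the same for the moment, N m; "gripper_width": finger opening in m.
Only numpy, scipy, OpenCV 4.12 (cv2) and the standard library are available. Lean on these libraries where they do the work, as an engineer would, in place of code of your own. Each camera call takes 0.05 s, during which the arm holds its last target. There are 200 camera calls.

## Working session

There is one attempt and no reset: what is moved stays moved. The work goes in short steps, Python scripts to look and compute and a shell command to move; the robot and the scene stay as the last step left them, time stands still between calls to the robot, and variables do not carry over. Pictures are saved under pics/ and viewed, about 8 in all and at most 12, crops included, and the job is handed in when it is done.

```bash
mkdir -p pics; cat > h.py <<'E'
import numpy as np, cv2
from rig import *
from scipy.spatial.transform import Rotation as R
def shot(n,f):
    s=read_state(); im,d=get_image(n); np.savez('pics/'+f+'.npz',im=im,d=d,p=s['tool_pos'],o=s['orientation'])
    cv2.imwrite('pics/'+f+'.png',im[:,:,::-1]); return im,d
def cloud(n,f):
    z=np.load('pics/'+f+'.npz'); c=camera_model(n); K=np.array(c['intrinsics']); d=z['d']
    v,u=np.mgrid[:d.shape[0],:d.shape[1]]
    P=np.stack([(u-K[0,2])/K[0,0]*d,(v-K[1,2])/K[1,1]*d,d],-1)
    if n=='wrist':
        H=np.array(c['hand_eye']); P=P@H[:3,:3].T+H[:3,3]
        P=P@R.from_euler('xyz',z['o']).as_matrix().T+z['p']
    else: P=(P-np.array(c['t']))@np.array(c['R'])
    return P,d,z['im']
E
python3 - <<'E'
from h import *
print(grip_point_offset); print(read_state())
a,_=shot('top','t0'); b,_=shot('scene','s0')
P,d,im=cloud('top','t0')
cv2.imwrite('pics/t0b.png',cv2.resize(a[:,:,::-1],(800,600)))
E
```

```text
-0.0187
{'time': 0.0, 'qpos': array([-1.11799657e+00,  2.38772386e-01, -1.42538748e-02,  1.31918762e+00,
       -3.48815426e-05,  1.57082304e+00]), 'dq': array([-0.00103433,  0.00063282,  0.00081403, -0.00034875, -0.00033868,
        0.00086695]), 'joint_torque': array([ 3.51125318e-04, -5.38779581e+01,  3.46440947e+01,  1.86315965e-02,
        6.55698659e-05,  1.51928612e-05]), 'tool_pos': array([ 0.22949033, -0.47172905,  0.23068217]), 'orientation': array([-3.11696412,  1.56937834,  2.04819792]), 'contact_force': array([-0.43547517,  0.22259211,  0.43265339]), 'ft_torque': array([-0.0368551 , -0.00829193,  0.00930963]), 'gripper_width': 0.08562926426162774}
```

View pics/t0b.png

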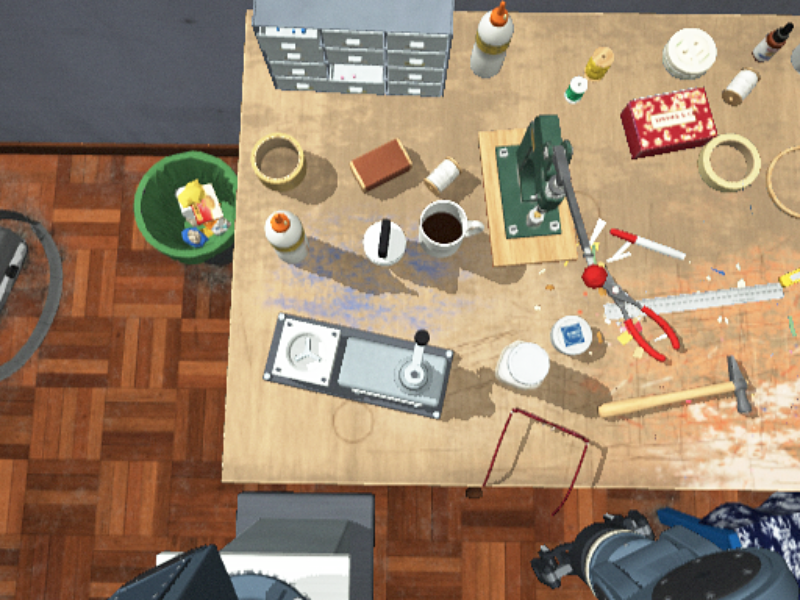

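View pics/s0.png

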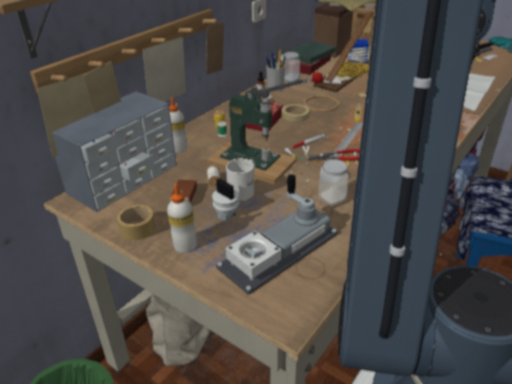

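Top view (800x600): cartridge at (384,242), its bar running (386,222) to (383,260), with the mug close by at (443,225). Nest well is at (305,351), crank post at (413,374) and knob at (421,338). The jar is at (523,364) and the glue bottle at (284,235).

```bash
python3 - <<'E'
from h import *
P,d,im=cloud('top','t0'); g=im.astype(float).mean(-1); k=.64
def reg(u0,u1,v0,v1,z0,z1,dark=None):
    m=np.zeros(d.shape,bool); m[int(v0*k):int(v1*k),int(u0*k):int(u1*k)]=1
    m&=(d>0)&(P[...,2]>z0)&(P[...,2]<z1)
    if dark: m&=g<dark
    return P[m]
def rect(q): return cv2.minAreaRect((q[:,:2]*1000).astype(np.float32))
for n,a in dict(handle=(360,410,210,270,.085,.12,70),drum=(355,415,215,270,.045,.075),knob=(405,435,325,355,.085,.15),nest=(265,345,310,390,.054,.068),base=(255,465,305,425,.006,.02),housing=(335,460,320,420,.045,.058),mug=(410,490,195,260,.08,.11),jar=(490,560,335,395,.09,.12),glue=(260,310,205,270,.05,.2)).items():
    q=reg(*a); print(n,len(q),q.mean(0).round(4) if len(q) else 0,rect(q) if len(q) else 0, q[:,2].max())
# dog wings
m=reg(285,330,330,375,.02,.055); print('well',len(m),np.percentile(m[:,2],[5,50,95]),m.mean(0))
c=im[int(310*k):int(395*k),int(262*k):int(350*k),::-1]; c2=im[int(200*k):int(280*k),int(345*k):int(433*k),::-1]
cv2.imwrite('pics/c1.png',np.hstack([cv2.resize(c,(390,390),interpolation=2),cv2.resize(c2,(390,390),interpolation=2)]))
E
```

```text
handle 121 [ 0.6654 -0.2114  0.1028] ((666.9967041015625, -211.23727416992188), (13.09585189819336, 53.65107345581055), 83.8200912475586) 0.1083825783160093
drum 438 [ 0.6667 -0.2114  0.0625] ((667.8359375, -211.70928955078125), (69.23031616210938, 68.59426879882812), 1.223659634590149) 0.07496670236594524
knob 59 [ 0.4873 -0.2685  0.1126] ((488.3001403808594, -267.5390625), (22.52204132080078, 24.112672805786133), 70.86528778076172) 0.14968003457653498
nest 871 [ 0.4822 -0.0861  0.0602] ((480.8451232910156, -95.68852233886719), (113.03704071044922, 92.04167938232422), 78.34380340576172) 0.06747824877153558
base 1641 [ 0.4618 -0.1623  0.0122] ((464.2630920410156, -163.83506774902344), (197.46275329589844, 343.659423828125), 0.76558917760849) 0.019554085966596933
housing 1659 [ 0.454  -0.2165  0.052 ] ((453.9216003417969, -219.7061309814453), (186.43838500976562, 86.8589096069336), 77.6861343383789) 0.057956669999074686
mug 241 [ 0.6954 -0.3176  0.0916] ((697.399658203125, -313.25128173828125), (77.27188110351562, 90.72993469238281), 36.847537994384766) 0.10210349798676789
jar 604 [ 0.4644 -0.4383  0.1092] ((465.40863037109375, -439.6727294921875), (64.55653381347656, 64.95923614501953), 71.76160430908203) 0.11634352665510929
glue 606 [ 0.6651 -0.0544  0.1227] ((672.7667236328125, -49.41374206542969), (57.93524932861328, 59.54612350463867), 66.18390655517578) 0.18860354122069556
well 439 [0.03096125 0.03553762 0.05231614] [ 0.48390997 -0.08294396  0.03820725]
```

View pics/c1.png

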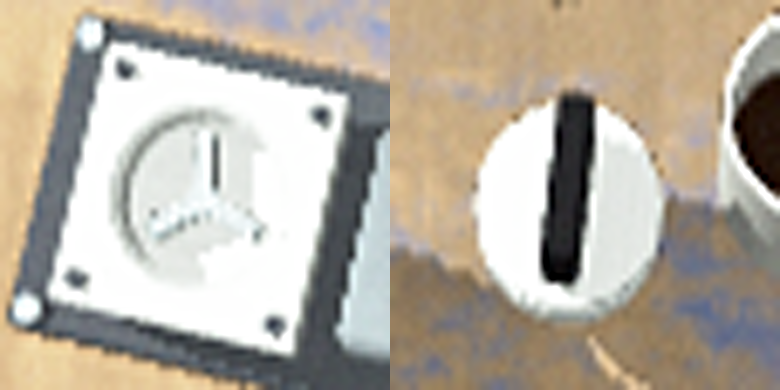

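```bash
cat >> h.py <<'E'
def tgt(p,psi):
    X=np.array([0,0,-1.]);Z=np.array([np.cos(psi),np.sin(psi),0]);return np.stack([X,np.cross(Z,X),Z],1)
def go(p,psideg):
    s=read_state(); M=R.from_euler('xyz',s['orientation']).as_matrix()
    T=tgt(p,np.deg2rad(psideg)); rv=R.from_matrix(M.T@T).as_rotvec(); t=M.T@(np.array(p)-s['tool_pos'])*100
    print('row',rv.round(3),t.round(2))
def st():
    s=read_state(); M=R.from_euler('xyz',s['orientation']).as_matrix()
    print('t%.2f'%s['time'],'p',s['tool_pos'].round(4),'psi %.1f'%np.degrees(np.arctan2(M[1,2],M[0,2])),'tilt',M[:2,0].round(3),'F',s['contact_force'].round(1),'w %.4f'%s['gripper_width'],'q',s['qpos'].round(2))
E
python3 - <<'E'
from h import *
st(); c=camera_model('wrist'); print(np.array(c['hand_eye']).round(3),c['intrinsics'])
go([.43,-.12,.30],84); go([.43,-.12,.30],-96)
E
```

```text
t0.10 p [ 0.2295 -0.4717  0.2307] psi -64.1 tilt [-0.001  0.001] F [ 0.7 -0.8 -0.4] w 0.0854 q [-1.12  0.24 -0.01  1.32 -0.    1.57]
[[ 0.001 -0.261  0.965 -0.142]
 [ 0.001 -0.965 -0.261  0.066]
 [ 1.     0.001 -0.001  0.   ]
 [ 0.     0.     0.     1.   ]] [[280.24002544   0.         258.17684303]
 [  0.         280.24002544 192.25950855]
 [  0.           0.           1.        ]]
row [-2.584e+00 -0.000e+00 -2.000e-03] [ -6.9   33.42 -22.87]
row [ 0.558 -0.001  0.   ] [ -6.9   33.42 -22.87]
```

```bash
python3 -m inch '[[[0.558,0,0,-5,12,-8,50],[0.558,0,0,-5,33,-18,50],[0.558,0,0,-5,33,-18,50],[0.558,0,0,-5,33,-18,50],[0.558,0,0,-5,33,-18,50],[0.558,0,0,-5,33,-18,50],[0.558,0,0,-5,33,-18,50],[0.558,0,0,-5,33,-18,50]]]' 40
python3 -m inch '[[[0,0,0,0,0,0,50],[0,0,0,0,0,0,50],[0,0,0,0,0,0,50],[0,0,0,0,0,0,50]]]'
python3 - <<'E'
from h import *
st(); im,_=shot('wrist','w1'); cv2.imwrite('pics/w1b.png',cv2.resize(im[:,:,::-1],(800,600)))
E
```

```text
time: 0.9
tool_pos: [0.4484, -0.1639, 0.2814]
orientation: [-2.184, 1.571, 2.423]
contact_force: [1.2, -0.9, 0.2]
gripper_width: 0.043
time: 1.3
tool_pos: [0.4469, -0.1668, 0.2811]
orientation: [-1.631, 1.57, 2.975]
contact_force: [-1.3, -1.2, 0.1]
gripper_width: 0.0429
t1.30 p [ 0.4469 -0.1668  0.2811] psi -96.1 tilt [-0.001  0.   ] F [-1.3 -1.2  0.1] w 0.0429 q [-0.36  0.14 -0.01  1.42 -0.    2.89]
```

View pics/w1b.png

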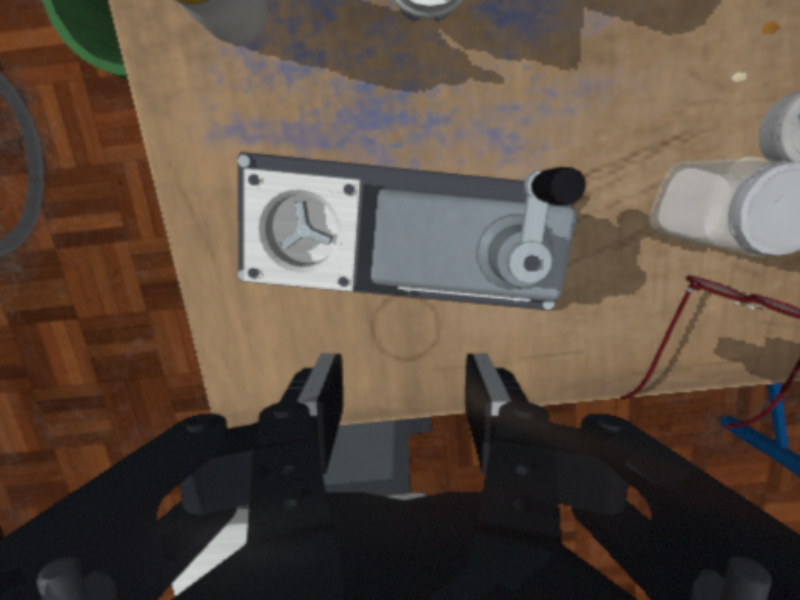

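Wrist view: well mouth at (302,228), dog wings pointing to about (300,203), (283,246) and (330,242). Crank post at (532,262), knob at (560,186).

```bash
python3 - <<'E'
from h import *
P,d,im=cloud('wrist','w1'); k=.64
def reg(u0,u1,v0,v1,z0,z1):
    m=np.zeros(d.shape,bool); m[int(v0*k):int(v1*k),int(u0*k):int(u1*k)]=1
    return P[m&(d>0)&(P[...,2]>z0)&(P[...,2]<z1)]
def rect(q): return cv2.minAreaRect((q[:,:2]*1000).astype(np.float32))
q=reg(235,366,150,300,.056,.066); print('nest',len(q),rect(q),np.median(q[:,2]))
q=reg(366,590,150,320,.049,.056); print('hous',len(q),rect(q),np.median(q[:,2]))
q=reg(235,590,150,320,.008,.015); print('base',len(q),rect(q))
q=reg(525,595,155,215,.10,.15); print('knob',len(q),rect(q),np.percentile(q[:,2],[5,50,95]),q.mean(0))
q=reg(500,560,230,290,.06,.15); print('post',len(q),np.percentile(q[:,2],[5,50,95,99]),rect(q[q[:,2]>np.percentile(q[:,2],95)-.004]))
q=reg(262,345,190,270,.044,.052); c=q.mean(0); print('dog',len(q),c,rect(q))
q=reg(262,345,190,270,.028,.044); print('floor',len(q),np.median(q[:,2]),cv2.minEnclosingCircle((q[:,:2]*1000).astype(np.float32)))
cr=im[int(160*k):int(295*k),int(235*k):int(370*k),::-1]; cv2.imwrite('pics/c2.png',cv2.resize(cr,(600,600),interpolation=2))
E
```

```text
nest 3397 ((482.06927490234375, -83.90223693847656), (92.59838104248047, 92.33695983886719), 78.32241821289062) 0.059925834031399366
hous 5344 ((452.9801940917969, -225.9089813232422), (167.98574829101562, 80.57803344726562), 78.3628921508789) 0.05162749252087251
base 3592 ((464.92303466796875, -167.70458984375), (307.3973388671875, 119.96089935302734), 78.34844970703125)
knob 416 ((495.7274169921875, -267.27410888671875), (30.995790481567383, 16.005308151245117), 2.018040657043457) [0.10124771 0.12089499 0.14792532] [ 0.4967282  -0.26352528  0.12126009]
post 1150 [0.07764042 0.10372918 0.10919346 0.11072768] ((445.85400390625, -260.3807678222656), (29.14360809326172, 30.17876434326172), 58.088558197021484)
dog 409 [ 0.48118197 -0.07919264  0.04793003] ((478.35498046875, -77.06470489501953), (60.17074966430664, 44.651039123535156), 29.372713088989258)
floor 1214 0.03417899408754857 ((482.0260314941406, -83.63556671142578), 30.246292114257812)
```

View pics/c2.png

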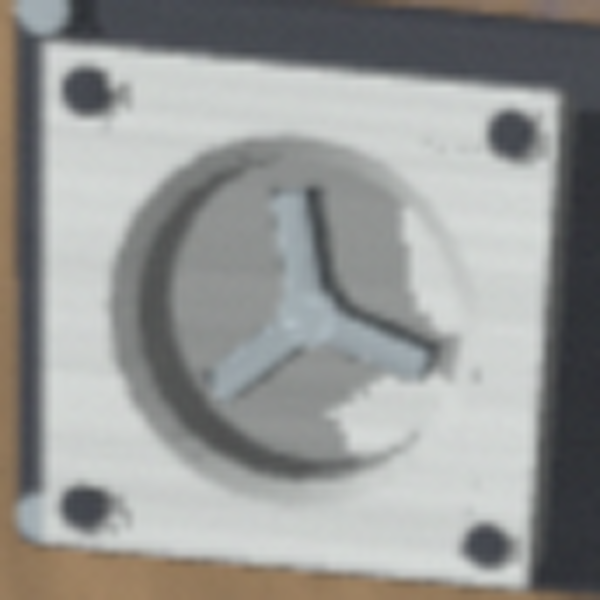

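```bash
python3 - <<'E'
from h import *
c=camera_model('wrist'); z=np.load('pics/w1.npz'); K=np.array(c['intrinsics']);H=np.array(c['hand_eye']);M=R.from_euler('xyz',z['o']).as_matrix()
def px(u,v,h):
    r=M@(H[:3,:3]@np.linalg.solve(K,[u,v,1])); o=M@H[:3,3]+z['p']; return o+r*(h-o[2])/r[2]
f=86/600
w=[px(150+a*f,102+b*f,.048) for a,b in [(310,315),(298,190),(217,383),(432,360)]]
for a in w[1:]: e=a-w[0]; print(np.degrees(np.arctan2(e[1],e[0])), np.hypot(*e[:2]))
print(w[0])
P,d,im=cloud('wrist','w1')
sub=(slice(95,140),slice(335,385)); p=P[sub][im[sub].mean(-1)<70]; p=p[p[:,2]>.07]; print(len(p),np.percentile(p[:,2],[2,50,98]))
t=p[p[:,2]>np.percentile(p[:,2],98)-.006]; print('knobtop',len(t),cv2.minEnclosingCircle((t[:,:2]*1000).astype(np.float32)))
go([.667,-.2112,.20],84)
E
```

```text
-3.969105745790076 0.023301000866903048
118.73736287757502 0.022763448546623537
-116.59915214583405 0.024456523640038922
[ 0.48230496 -0.08477596  0.048     ]
691 [0.11750859 0.15384199 0.15602623]
knobtop 460 ((505.47802734375, -227.17245483398438), 53.691261291503906)
row [3.139e+00 1.000e-03 0.000e+00] [ 8.11 22.35  2.05]
```

```bash

python3 -m inch '[[[-0.15,0,0,0,4,0.3,50],[-0.3,0,0,0,8,0.6,50],[-0.45,0,0,0,12,1,50],[-0.6,0,0,0,16,1.4,50],[-0.75,0,0,0,20,1.8,50],[-0.9,0,0,0,22,2,50],[-1.05,0,0,0,22,2,50],[-1.2,0,0,0,22,2,50]]]'
python3 -m inch '[[[-0.15,0,0,0,0,0,50],[-0.3,0,0,0,0,0,50],[-0.45,0,0,0,0,0,50],[-0.6,0,0,0,0,0,50],[-0.75,0,0,0,0,0,50],[-0.9,0,0,0,0,0,50],[-1.05,0,0,0,0,0,50],[-1.2,0,0,0,0,0,50]]]' 
python3 -m inch '[[[-0.15,0,0,0,0,0,50],[-0.3,0,0,0,0,0,50],[-0.45,0,0,0,0,0,50],[-0.6,0,0,0,0,0,50],[-0.74,0,0,0,0,0,50],[-0.74,0,0,0,0,0,50],[-0.74,0,0,0,0,0,50]]]' 
python3 - <<'E'
from h import *
st(); im,_=shot('wrist','w2'); cv2.imwrite('pics/w2b.png',cv2.resize(im[:,:,::-1],(800,600)))
P,d,im=cloud('wrist','w2')
m=(d>0)&(abs(P[...,0]-.667)<.06)&(abs(P[...,1]+.211)<.06)
q=P[m&(P[...,2]>.098)&(P[...,2]<.115)]; print('bar',len(q),cv2.minAreaRect((q[:,:2]*1000).astype(np.float32)),np.median(q[:,2]))
q=P[m&(P[...,2]>.057)&(P[...,2]<.067)]; print('drum',len(q),cv2.minAreaRect((q[:,:2]*1000).astype(np.float32)))
go([.667,-.211,.09],84)
E
```

```text
time: 2.15
tool_pos: [0.6644, -0.2105, 0.28]
orientation: [-2.983, 1.569, 2.828]
contact_force: [-0.0, -0.8, 0.1]
gripper_width: 0.0425
time: 2.95
tool_pos: [0.6637, -0.2104, 0.2811]
orientation: [1.967, 1.57, 2.695]
contact_force: [0.3, 0.1, 0.2]
gripper_width: 0.0428
time: 3.65
tool_pos: [0.6639, -0.2099, 0.2812]
orientation: [1.295, 1.571, 2.753]
contact_force: [1.2, -0.5, -0.1]
gripper_width: 0.0425
t3.65 p [ 0.6639 -0.2099  0.2812] psi 83.6 tilt [-0.  0.] F [ 1.2 -0.5 -0.1] w 0.0425 q [-0.31  0.56  0.61  1.62  0.   -0.19]
bar 547 ((669.1806030273438, -208.3811492919922), (12.953351020812988, 56.593788146972656), 83.40065002441406) 0.10365056627938918
drum 1775 ((669.92529296875, -222.92868041992188), (70.61048889160156, 99.21459197998047), 4.208278179168701)
row [-0.007  0.    -0.   ] [19.12 -0.31 -0.1 ]
```

View pics/w2b.png

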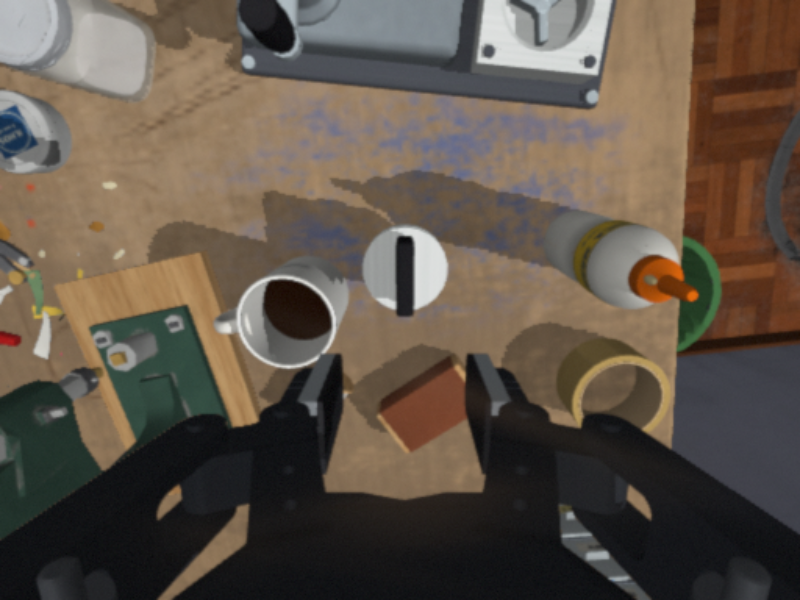

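Bar centre is at (405,277), and the drum is clear of the mug at (290,315) for half-open fingers. Descend and grip.

```bash

python3 -m inch '[[[0,0,0,3,-0.5,0.2,50],[0,0,0,7,-0.5,0.2,50],[0,0,0,11,-0.5,0.2,50],[0,0,0,15,-0.5,0.2,50],[0,0,0,18,-0.5,0.2,50],[0,0,0,20,-0.5,0.2,50],[0,0,0,21.1,-0.5,0.2,50],[0,0,0,21.1,-0.5,0.2,50]]]'
python3 -m inch '[[[0,0,0,0,0,0,0],[0,0,0,0,0,0,0],[0,0,0,0,0,0,0],[0,0,0,0,0,0,0],[0,0,0,0,0,0,0],[0,0,0,0,0,0,0]]]' 60
python3 -m inch '[[[0,0,0,-1,0,0,0],[0,0,0,-3,0,0,0],[0,0,0,-6,0,0,0],[0,0,0,-9,0,0,0],[0,0,0,-9,0,0,0]]]'
python3 - <<'E'
from h import *
st(); shot('wrist','w3'); P,d,im=cloud('wrist','w3'); cv2.imwrite('pics/w3b.png',im[:,:,::-1])
go([.482,-.084,.165],88)
E
```

```text
time: 4.5
tool_pos: [0.6687, -0.2073, 0.0689]
orientation: [1.351, 1.568, 2.814]
contact_force: [-0.2, -0.1, 0.6]
gripper_width: 0.0425
time: 5.1
tool_pos: [0.6703, -0.2077, 0.0717]
orientation: [-1.807, 1.568, -0.344]
contact_force: [0.1, -1.7, 6.6]
gripper_width: 0.0129
time: 5.6
tool_pos: [0.6713, -0.2078, 0.1652]
orientation: [-1.731, 1.564, -0.267]
contact_force: [1.2, 0.1, -2.4]
gripper_width: 0.0132
t5.60 p [ 0.6713 -0.2078  0.1652] psi 83.9 tilt [ 0.006 -0.002] F [ 1.2  0.1 -2.4] w 0.0132 q [-0.3   0.57  0.34  1.33  0.   -0.19]
row [-0.072 -0.001  0.003] [-0.32 20.06 10.28]
```

View pics/w3b.png

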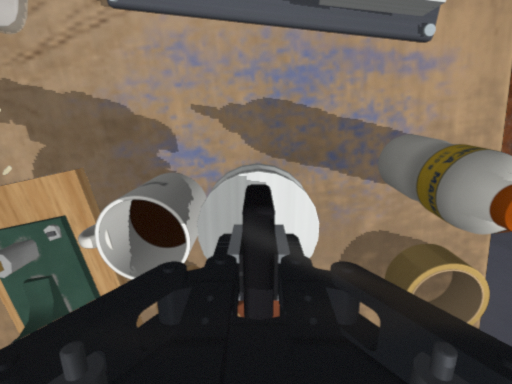

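```bash
cat >> h.py <<'E'
def drum(f):
    P,d,im=cloud('wrist',f); z=np.load('pics/'+f+'.npz'); p=z['p']
    Q=P-p; m=(d>0)&(np.hypot(Q[...,0],Q[...,1])<.06)&(abs(Q[...,2]+.007)<.016)&(im.mean(-1)>120)
    q=P[m]
    for _ in range(4):
        A=np.c_[q[:,:2]-p[:2],np.ones(len(q))]; c=np.linalg.lstsq(A,q[:,2],rcond=None)[0]; r=abs(A@c-q[:,2]); q=q[r<max(.0015,2*np.median(r))]
    print('drum n',len(q),'z',c[2].round(4),'rel TCP',(c[2]-p[2]).round(4),'slope',c[:2].round(3))
    h=cv2.convexHull((q[:,:2]*1000).astype(np.float32))[:,0]
    from scipy.optimize import least_squares
    # robot-side (near camera) and side rim points only
    s=least_squares(lambda x:np.hypot(h[:,0]-x[0],h[:,1]-x[1])-36,[p[0]*1e3,p[1]*1e3],loss='soft_l1')
    print('centre',s.x.round(1),'TCP',(p*1e3).round(1),'rms',np.sqrt(np.mean(s.fun**2)).round(2))
E
python3 - <<'E'
from h import *
drum('w3')
E
```

```text
drum n 5077 z 0.1554 rel TCP -0.0098 slope [ 0.005 -0.006]
centre [ 670.4 -207.6] TCP [ 671.3 -207.8  165.2] rms 0.44
```

```bash

python3 -m inch '[[[-0.02,0,0,-0.3,3,1.5,0],[-0.04,0,0,-0.3,7,3.5,0],[-0.06,0,0,-0.3,11,5.6,0],[-0.08,0,0,-0.3,15,7.7,0],[-0.098,0,0,-0.3,18,9.2,0],[-0.098,0,0,-0.3,19.5,10,0],[-0.098,0,0,-0.3,20,10.3,0],[-0.098,0,0,-0.3,20,10.3,0]]]'
python3 -m inch '[[[0,0,0,0,0,0,0],[0,0,0,0,0,0,0]]]'
python3 - <<'E'
from h import *
st(); shot('wrist','w4'); drum('w4'); go([.4829,-.0842,.135],89.5)
E
```

```text
time: 6.45
tool_pos: [0.481, -0.0833, 0.1628]
orientation: [1.3, 1.57, 2.862]
contact_force: [0.6, -0.6, -1.9]
gripper_width: 0.0133
time: 6.65
tool_pos: [0.4825, -0.0841, 0.1629]
orientation: [1.38, 1.571, 2.942]
contact_force: [0.2, 0.2, -2.7]
gripper_width: 0.0133
t6.65 p [ 0.4825 -0.0841  0.1629] psi 89.5 tilt [-0.  0.] F [ 0.2  0.2 -2.7] w 0.0133 q [-0.17  0.21 -0.23  1.13  0.   -0.16]
drum n 5027 z 0.1532 rel TCP -0.0097 slope [ 0.003 -0.004]
centre [481.7 -84. ] TCP [482.5 -84.1 162.9] rms 0.5
row [-0.001  0.    -0.   ] [ 2.79 -0.06 -0.01]
```

Centred over the well. Lower slowly: underside enters the mouth at TCP 0.132, wings at 0.120, floor at 0.106.

```bash

python3 -m inch '[[[0,0,0,1,0,0,0],[0,0,0,2,0,0,0],[0,0,0,2.6,0,0,0],[0,0,0,3,0,0,0],[0,0,0,3.4,0,0,0],[0,0,0,3.7,0,0,0],[0,0,0,3.9,0,0,0],[0,0,0,3.9,0,0,0]]]'
python3 -m inch '[[[0,0,0,0.2,0,0,0],[0,0,0,0.4,0,0,0],[0,0,0,0.5,0,0,0],[0,0,0,0.5,0,0,0]]]'
python3 -c "from h import *;st()"
```

```text
time: 7.5
tool_pos: [0.4816, -0.0836, 0.1242]
orientation: [0.999, 1.571, 2.561]
contact_force: [0.2, -0.6, -3.5]
gripper_width: 0.0126
time: 7.9
tool_pos: [0.4818, -0.0837, 0.1196]
orientation: [-1.496, 1.57, 0.066]
contact_force: [-0.9, 0.4, 0.5]
gripper_width: 0.013
t7.90 p [ 0.4818 -0.0837  0.1196] psi 89.5 tilt [0. 0.] F [-0.9  0.4  0.5] w 0.0130 q [-0.17  0.24 -0.31  1.02  0.   -0.16]
```

```bash

python3 -m inch '[[[0,0,0,0.2,0,0,0],[0,0,0,0.4,0,0,0],[0,0,0,0.5,0,0,0],[0,0,0,0.5,0,0,0]]]'
python3 -c "from h import *;st();shot('wrist','w5'); drum('w5')"
```

```text
time: 8.3
tool_pos: [0.4819, -0.0837, 0.1149]
orientation: [-1.669, 1.57, -0.107]
contact_force: [-1.0, -0.5, 7.7]
gripper_width: 0.0133
t8.30 p [ 0.4819 -0.0837  0.1149] psi 89.5 tilt [ 0.001 -0.   ] F [-1.  -0.5  7.7] w 0.0133 q [-0.17  0.25 -0.31  1.01  0.   -0.16]
drum n 5048 z 0.1052 rel TCP -0.0097 slope [ 0.001 -0.003]
centre [481.1 -83.3] TCP [481.9 -83.7 114.9] rms 0.32
```

```bash

python3 -m inch '[[[-0.1,0,0,0,0,0,0],[-0.2,0,0,0,0,0,0],[-0.3,0,0,0,0,0,0],[-0.4,0,0,0,0,0,0],[-0.5,0,0,0,0,0,0],[-0.6,0,0,0,0,0,0],[-0.7,0,0,0,0,0,0],[-0.8,0,0,0,0,0,0]]]'
python3 -m inch '[[[-0.05,0,0,0,0,0,0],[-0.1,0,0,0,0,0,0],[-0.15,0,0,0,0,0,0],[-0.18,0,0,0,0,0,0],[-0.18,0,0,0,0,0,0]]]'
python3 -c "from h import *;st()"
```

```text
time: 9.15
tool_pos: [0.4826, -0.0837, 0.1153]
orientation: [-2.394, 1.568, -0.028]
contact_force: [-0.2, -0.3, 7.7]
gripper_width: 0.0134
time: 9.65
tool_pos: [0.4816, -0.0836, 0.1142]
orientation: [-0.113, 1.571, 2.429]
contact_force: [0.0, 0.4, -3.6]
gripper_width: 0.0132
t9.65 p [ 0.4816 -0.0836  0.1142] psi 145.7 tilt [-0.  0.] F [ 0.   0.4 -3.6] w 0.0132 q [-0.17  0.25 -0.31  1.01  0.   -1.14]
```

It keyed: force dropped from 7.7 N up to just the cartridge's weight. Lowering to the floor.

```bash

python3 -m inch '[[[0,0,0,0.2,0,0,0],[0,0,0,0.4,0,0,0],[0,0,0,0.6,0,0,0],[0,0,0,0.75,0,0,0],[0,0,0,0.82,0,0,0],[0,0,0,0.82,0,0,0]]]'
python3 -c "from h import *;st();shot('wrist','w6'); drum('w6')"
```

```text
time: 10.25
tool_pos: [0.4816, -0.0836, 0.106]
orientation: [0.154, 1.57, 2.696]
contact_force: [-0.4, 0.6, -3.4]
gripper_width: 0.013
t10.25 p [ 0.4816 -0.0836  0.106 ] psi 145.6 tilt [-0.  0.] F [-0.4  0.6 -3.4] w 0.0130 q [-0.17  0.26 -0.33  0.99  0.   -1.14]
drum n 5010 z 0.0963 rel TCP -0.0097 slope [ 0.006 -0.   ]
centre [481.3 -84. ] TCP [481.6 -83.6 106. ] rms 0.27
```

```bash

python3 -m inch '[[[0,0,0,0,0,0,40],[0,0,0,0,0,0,40],[0,0,0,0,0,0,40],[0,0,0,0,0,0,40],[0,0,0,0,0,0,40]]]'
python3 -m inch '[[[0,0,0,-2,0,0,40],[0,0,0,-5,0,0,40],[0,0,0,-9,0,0,40],[0,0,0,-13,0,0,40],[0,0,0,-17,0,0,40],[0,0,0,-17,0,0,40],[0,0,0,-17,0,0,40]]]'
python3 - <<'E'
from h import *
st(); im,_=shot('wrist','w7'); im2,_=shot('top','t7')
cv2.imwrite('pics/w7b.png',cv2.resize(im[:,:,::-1],(800,600)))
go([.47,-.23,.26],90)
E
```

```text
time: 10.8
tool_pos: [0.4817, -0.0836, 0.1062]
orientation: [-2.441, 1.571, 0.101]
contact_force: [0.6, 0.2, -0.6]
gripper_width: 0.0343
time: 11.5
tool_pos: [0.4821, -0.0837, 0.2768]
orientation: [-2.686, 1.569, -0.144]
contact_force: [-0.5, -0.3, -0.7]
gripper_width: 0.0342
t11.50 p [ 0.4821 -0.0837  0.2768] psi 145.6 tilt [ 0.002 -0.   ] F [-0.5 -0.3 -0.7] w 0.0342 q [-0.17  0.16  0.01  1.41  0.   -1.14]
row [ 0.971  0.001 -0.001] [ 1.51 12.72 -7.35]
```

View pics/w7b.png

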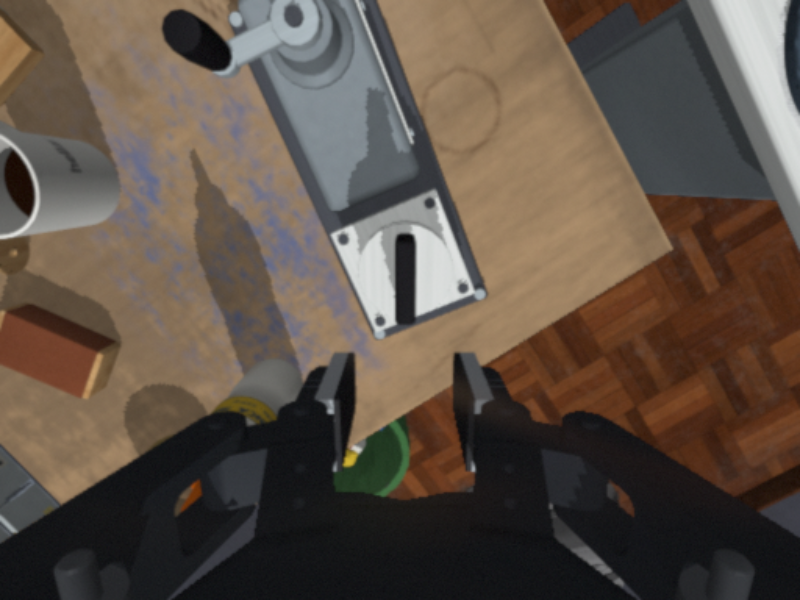

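```bash
python3 - <<'E'
from h import *
from scipy.optimize import least_squares
for cam,f in [('wrist','w7'),('wrist','w1'),('top','t7')]:
    P,d,im=cloud(cam,f); g=im.mean(-1)
    m=(d>0)&(np.hypot(P[...,0]-.4457,P[...,1]+.2607)<.085)&(g<75)&(P[...,2]>.075)&(P[...,2]<.165)
    q=P[m]; zt=np.percentile(q[:,2],95); t=q[(abs(q[:,2]-zt)<.004)]
    c,r=cv2.minEnclosingCircle((t[:,:2]*1000).astype(np.float32)); print(f,len(q),len(t),'top',zt.round(4),np.round(c,1),round(r,1),'med',np.median(t[:,:2],0).round(4))
    a=np.array(c)-[445.7,-260.6]; print('  angle',np.degrees(np.arctan2(a[1],a[0])),np.hypot(*a))
    # steel arm / cartridge
    m=(d>0)&(np.hypot(P[...,0]-.482,P[...,1]+.084)<.034)
    q=P[m]; print('  cart z',np.percentile(q[:,2],[20,50,97]).round(4))
    m=(d>0)&(np.hypot(P[...,0]-.4457,P[...,1]+.2607)<.014)&(P[...,2]>.08); q=P[m]; print('  post z',np.median(q[:,2]))
E
```

```text
w7 1156 601 top 0.1555 [ 499.4 -269.6] 11.2 med [ 0.4994 -0.2693]
  angle -9.49354016004825 54.445330360521616
  cart z [0.3151 0.3595 0.3782]
  post z 0.1059864762313719
w1 720 439 top 0.1559 [ 499.3 -270.9] 11.0 med [ 0.4995 -0.2702]
  angle -10.878878313687217 54.589007155968595
  cart z [0.0344 0.0579 0.3727]
  post z 0.10622454252895823
t7 71 49 top 0.1576 [ 499.3 -271.9] 10.0 med [ 0.4974 -0.2722]
  angle -11.941751625900494 54.766792711673375
  cart z [0.7619 0.7679 0.773 ]
  post z 0.10719500122487906
```

```bash
python3 - <<'E'
from h import *
P,d,im=cloud('wrist','w7'); m=(d>0)&(np.hypot(P[...,0]-.482,P[...,1]+.084)<.034)&(P[...,2]<.2); print('cart',np.percentile(P[m][:,2],[20,50,97]).round(4))
go([.4994,-.2702,.23],90)
def row(a0):
    a=np.radians(a0-15*np.arange(1,9)); b=np.radians(a0)
    return [[0,0,0,0,round(-5.5*(np.cos(x)-np.cos(b)),2),round(5.5*(np.sin(x)-np.sin(b)),2),0] for x in a]
for a in (-10,-130,-250): print(row(a))
E
```

```text
cart [0.0956 0.0964 0.1387]
row [ 0.971  0.001 -0.001] [  4.51  14.38 -12.05]
[[0, 0, 0, 0, np.float64(0.43), np.float64(-1.37), 0], [0, 0, 0, 0, np.float64(1.2), np.float64(-2.58), 0], [0, 0, 0, 0, np.float64(2.26), np.float64(-3.55), 0], [0, 0, 0, 0, np.float64(3.54), np.float64(-4.21), 0], [0, 0, 0, 0, np.float64(4.94), np.float64(-4.52), 0], [0, 0, 0, 0, np.float64(6.37), np.float64(-4.46), 0], [0, 0, 0, 0, np.float64(7.74), np.float64(-4.03), 0], [0, 0, 0, 0, np.float64(8.95), np.float64(-3.26), 0]]
[[0, 0, 0, 0, np.float64(0.97), np.float64(1.06), 0], [0, 0, 0, 0, np.float64(1.63), np.float64(2.33), 0], [0, 0, 0, 0, np.float64(1.94), np.float64(3.73), 0], [0, 0, 0, 0, np.float64(1.88), np.float64(5.17), 0], [0, 0, 0, 0, np.float64(1.45), np.float64(6.54), 0], [0, 0, 0, 0, np.float64(0.68), np.float64(7.75), 0], [0, 0, 0, 0, np.float64(-0.38), np.float64(8.72), 0], [0, 0, 0, 0, np.float64(-1.65), np.float64(9.38), 0]]
[[0, 0, 0, 0, np.float64(-1.4), np.float64(0.31), 0], [0, 0, 0, 0, np.float64(-2.84), np.float64(0.25), 0], [0, 0, 0, 0, np.float64(-4.21), np.float64(-0.18), 0], [0, 0, 0, 0, np.float64(-5.42), np.float64(-0.96), 0], [0, 0, 0, 0, np.float64(-6.39), np.float64(-2.01), 0], [0, 0, 0, 0, np.float64(-7.05), np.float64(-3.29), 0], [0, 0, 0, 0, np.float64(-7.36), np.float64(-4.69), 0], [0, 0, 0, 0, np.float64(-7.3), np.float64(-6.12), 0]]
```

Cartridge is home: drum top at 0.096 and bar top at 0.138, both as expected. Moving above the knob.

```bash

python3 -m inch '[[[0.14,0,0,0,3,-2.5,55],[0.28,0,0,1,7,-6,55],[0.42,0,0,2,11,-9,55],[0.56,0,0,3,14.4,-12.05,55],[0.7,0,0,4,14.4,-12.05,55],[0.84,0,0,4.5,14.4,-12.05,55],[0.971,0,0,4.5,14.4,-12.05,55],[0.971,0,0,4.5,14.4,-12.05,55]]]'
python3 -m inch '[[[0,0,0,0,0,0,55],[0,0,0,0,0,0,55]]]'
python3 - <<'E'
from h import *
st(); go([.4994,-.2702,.115],90)
E
```

```text
time: 12.4
tool_pos: [0.4991, -0.2703, 0.2293]
orientation: [1.053, 1.568, 2.622]
contact_force: [-0.8, 0.1, 0.1]
gripper_width: 0.047
time: 12.6
tool_pos: [0.4998, -0.2703, 0.2308]
orientation: [1.018, 1.57, 2.593]
contact_force: [0.7, -0.2, -0.3]
gripper_width: 0.0474
t12.60 p [ 0.4998 -0.2703  0.2308] psi 90.2 tilt [-0.001  0.   ] F [ 0.7 -0.2 -0.3] w 0.0474 q [-0.5   0.31  0.09  1.35  0.   -0.5 ]
row [ 0.003  0.    -0.001] [1.158e+01 3.000e-02 1.000e-02]
```

```bash

python3 -m inch '[[[0,0,0,3,0,0,55],[0,0,0,6,0,0,55],[0,0,0,9,0,0,55],[0,0,0,11,0,0,55],[0,0,0,11.5,0,0,55],[0,0,0,11.5,0,0,55]]]'
python3 -m inch '[[[0,0,0,0,0,0,0],[0,0,0,0,0,0,0],[0,0,0,0,0,0,0],[0,0,0,0,0,0,0],[0,0,0,0,0,0,0]]]' 40
python3 -c "from h import *;st()"
```

```text
time: 13.2
tool_pos: [0.4997, -0.2702, 0.1159]
orientation: [1.03, 1.57, 2.602]
contact_force: [0.2, 0.4, -0.2]
gripper_width: 0.0469
time: 13.7
tool_pos: [0.5007, -0.2709, 0.1175]
orientation: [-2.033, 1.568, -0.462]
contact_force: [-0.3, 0.4, 6.9]
gripper_width: 0.022
t13.70 p [ 0.5007 -0.2709  0.1175] psi 90.0 tilt [ 0.002 -0.001] F [-0.3  0.4  6.9] w 0.0220 q [-0.5   0.37 -0.12  1.08  0.   -0.5 ]
```

```bash

python3 -m inch '[[[0,0,0,0,0.43,-1.37,0],[0,0,0,0,1.2,-2.58,0],[0,0,0,0,2.26,-3.55,0],[0,0,0,0,3.54,-4.21,0],[0,0,0,0,4.94,-4.52,0],[0,0,0,0,6.37,-4.46,0],[0,0,0,0,7.74,-4.03,0],[0,0,0,0,8.95,-3.26,0]]]'
cat >> h.py <<'E'
def ck():
    st(); s=read_state(); a=s['tool_pos'][:2]-[.4457,-.2607]; print('crank angle %.1f r %.4f'%(np.degrees(np.arctan2(a[1],a[0])),np.hypot(*a)))
E
python3 -c "from h import *;ck()"
```

```text
time: 14.5
tool_pos: [0.4118, -0.3035, 0.1175]
orientation: [-1.716, 1.566, -0.145]
contact_force: [9.2, 6.1, 3.7]
gripper_width: 0.0226
t14.50 p [ 0.4118 -0.3035  0.1175] psi 90.0 tilt [ 0.005 -0.001] F [9.2 6.1 3.7] w 0.0226 q [-0.64  0.28 -0.26  1.03  0.   -0.64]
crank angle -128.4 r 0.0546
```

Tracking well. Continue with the next 120° steps.

```bash

python3 -m inch '[[[0,0,0,0,0.97,1.06,0],[0,0,0,0,1.63,2.33,0],[0,0,0,0,1.94,3.73,0],[0,0,0,0,1.88,5.17,0],[0,0,0,0,1.45,6.54,0],[0,0,0,0,0.68,7.75,0],[0,0,0,0,-0.38,8.72,0],[0,0,0,0,-1.65,9.38,0]]]'
python3 -c "from h import *;ck()"
python3 -m inch '[[[0,0,0,0,-1.4,0.31,0],[0,0,0,0,-2.84,0.25,0],[0,0,0,0,-4.21,-0.18,0],[0,0,0,0,-5.42,-0.96,0],[0,0,0,0,-6.39,-2.01,0],[0,0,0,0,-7.05,-3.29,0],[0,0,0,0,-7.36,-4.69,0],[0,0,0,0,-7.3,-6.12,0]]]'
python3 -c "from h import *;ck()"
```

```text
time: 15.3
tool_pos: [0.4269, -0.2089, 0.1173]
orientation: [-2.86, 1.569, -1.289]
contact_force: [-1.7, -5.5, 12.1]
gripper_width: 0.0223
t15.30 p [ 0.4269 -0.2089  0.1173] psi 90.0 tilt [ 0.    -0.002] F [-1.7 -5.5 12.1] w 0.0223 q [-0.45  0.22 -0.34  1.01 -0.   -0.45]
crank angle 109.9 r 0.0551
time: 16.1
tool_pos: [0.5009, -0.2702, 0.1174]
orientation: [-1.4, 1.569, 0.172]
contact_force: [-2.1, 4.2, 12.1]
gripper_width: 0.0225
t16.10 p [ 0.5009 -0.2702  0.1174] psi 90.1 tilt [0.002 0.   ] F [-2.1  4.2 12.1] w 0.0225 q [-0.5   0.37 -0.12  1.08  0.   -0.5 ]
crank angle -9.7 r 0.0560
```

One turn done; now the second.

```bash

python3 -m inch '[[[0,0,0,0,0.43,-1.37,0],[0,0,0,0,1.2,-2.58,0],[0,0,0,0,2.26,-3.55,0],[0,0,0,0,3.54,-4.21,0],[0,0,0,0,4.94,-4.52,0],[0,0,0,0,6.37,-4.46,0],[0,0,0,0,7.74,-4.03,0],[0,0,0,0,8.95,-3.26,0]]]'
python3 -c "from h import *;ck()"
python3 -m inch '[[[0,0,0,0,0.97,1.06,0],[0,0,0,0,1.63,2.33,0],[0,0,0,0,1.94,3.73,0],[0,0,0,0,1.88,5.17,0],[0,0,0,0,1.45,6.54,0],[0,0,0,0,0.68,7.75,0],[0,0,0,0,-0.38,8.72,0],[0,0,0,0,-1.65,9.38,0]]]'
python3 -c "from h import *;ck()"
python3 -m inch '[[[0,0,0,0,-1.4,0.31,0],[0,0,0,0,-2.84,0.25,0],[0,0,0,0,-4.21,-0.18,0],[0,0,0,0,-5.42,-0.96,0],[0,0,0,0,-6.39,-2.01,0],[0,0,0,0,-7.05,-3.29,0],[0,0,0,0,-7.36,-4.69,0],[0,0,0,0,-7.3,-6.12,0]]]'
python3 -m inch '[[[0,0,0,0,0,0,0],[0,0,0,0,0,0,0],[0,0,0,0,0,0,0]]]'
python3 -c "from h import *;ck()"
```

```text
time: 16.9
tool_pos: [0.4115, -0.3032, 0.1174]
orientation: [-1.791, 1.567, -0.22]
contact_force: [7.8, 4.1, 7.7]
gripper_width: 0.0224
t16.90 p [ 0.4115 -0.3032  0.1174] psi 90.0 tilt [ 0.004 -0.001] F [7.8 4.1 7.7] w 0.0224 q [-0.64  0.28 -0.26  1.03  0.   -0.64]
crank angle -128.8 r 0.0545
time: 17.7
tool_pos: [0.4269, -0.209, 0.1174]
orientation: [-2.843, 1.569, -1.272]
contact_force: [-2.6, -5.9, 11.1]
gripper_width: 0.0221
t17.70 p [ 0.4269 -0.209   0.1174] psi 90.0 tilt [ 0.001 -0.002] F [-2.6 -5.9 11.1] w 0.0221 q [-0.45  0.22 -0.34  1.01 -0.   -0.45]
crank angle 109.9 r 0.0550
time: 18.5
tool_pos: [0.501, -0.2702, 0.1174]
orientation: [-1.421, 1.569, 0.151]
contact_force: [-2.2, 4.4, 12.1]
gripper_width: 0.0221
time: 18.8
tool_pos: [0.5006, -0.2712, 0.1175]
orientation: [-2.35, 1.568, -0.779]
contact_force: [0.7, -1.7, 7.5]
gripper_width: 0.0226
t18.80 p [ 0.5006 -0.2712  0.1175] psi 90.0 tilt [ 0.002 -0.002] F [ 0.7 -1.7  7.5] w 0.0226 q [-0.5   0.37 -0.12  1.07 -0.   -0.5 ]
crank angle -10.8 r 0.0559
```

Two turns done, back at the start angle. Let go, lift and check.

```bash

python3 -m inch '[[[0,0,0,0,0,0,55],[0,0,0,0,0,0,55],[0,0,0,0,0,0,55],[0,0,0,0,0,0,55],[0,0,0,0,0,0,55]]]'
python3 -m inch '[[[0,0,0,-2,0,0,55],[0,0,0,-5,0,0,55],[0,0,0,-9,0,0,55],[0,0,0,-13,0,0,55],[0,0,0,-16,0,0,55],[0,0,0,-16,4,0,55],[0,0,0,-16,8,0,55],[0,0,0,-16,8,0,55]]]'
python3 -m inch '[[[0,0,0,0,0,0,55],[0,0,0,0,0,0,55],[0,0,0,0,0,0,55]]]'
python3 - <<'E'
from h import *
st(); im,_=shot('wrist','w9'); shot('top','t9'); cv2.imwrite('pics/w9b.png',cv2.resize(im[:,:,::-1],(800,600)))
for cam,f in [('wrist','w9'),('top','t9'),('top','t0')]:
    P,d,im=cloud(cam,f); g=im.mean(-1)
    q=P[(d>0)&(np.hypot(P[...,0]-.4457,P[...,1]+.2607)<.085)&(g<75)&(P[...,2]>.14)&(P[...,2]<.165)]
    if len(q)>5:
        c,r=cv2.minEnclosingCircle((q[:,:2]*1000).astype(np.float32)); a=np.array(c)-[445.7,-260.6]; print(f,len(q),np.round(c,1),r,'crank',np.degrees(np.arctan2(a[1],a[0])))
    m=(d>0)&(np.hypot(P[...,0]-.482,P[...,1]+.084)<.06)&(P[...,2]<.2)
    q=P[m&(abs(P[...,2]-.096)<.005)]; b=P[m&(P[...,2]>.13)]; 
    for n,k in (('drum',q),('bar',b)):
        if len(k)>5: print(f,n,np.median(k[:,2]).round(4),cv2.minEnclosingCircle((k[:,:2]*1000).astype(np.float32)))
E
```

```text
time: 19.3
tool_pos: [0.4997, -0.2703, 0.1159]
orientation: [0.966, 1.57, 2.537]
contact_force: [0.0, -0.5, -0.8]
gripper_width: 0.0467
time: 20.1
tool_pos: [0.4161, -0.27, 0.2768]
orientation: [1.464, 1.57, 3.034]
contact_force: [-0.5, -0.4, -0.5]
gripper_width: 0.0469
time: 20.4
tool_pos: [0.4206, -0.2706, 0.2758]
orientation: [0.569, 1.57, 2.14]
contact_force: [0.1, -1.0, 0.5]
gripper_width: 0.0468
t20.40 p [ 0.4206 -0.2706  0.2758] psi 90.0 tilt [-0.  0.] F [ 0.1 -1.   0.5] w 0.0468 q [-0.57  0.18  0.03  1.42  0.   -0.57]
w9 420 [ 499.2 -270.3] 11.330877304077148 crank -10.297667717910429
w9 drum 0.0962 ((480.9390869140625, -83.59162902832031), 36.27842712402344)
w9 bar 0.1378 ((479.92938232421875, -82.64649200439453), 29.887130737304688)
t9 drum 0.0963 ((481.4938049316406, -85.68404388427734), 35.890689849853516)
t9 bar 0.1377 ((482.5079345703125, -86.36177062988281), 29.08981704711914)
t0 68 [ 498.3 -271.5] 10.922365188598633 crank -11.658196071485222
```

View pics/w9b.png

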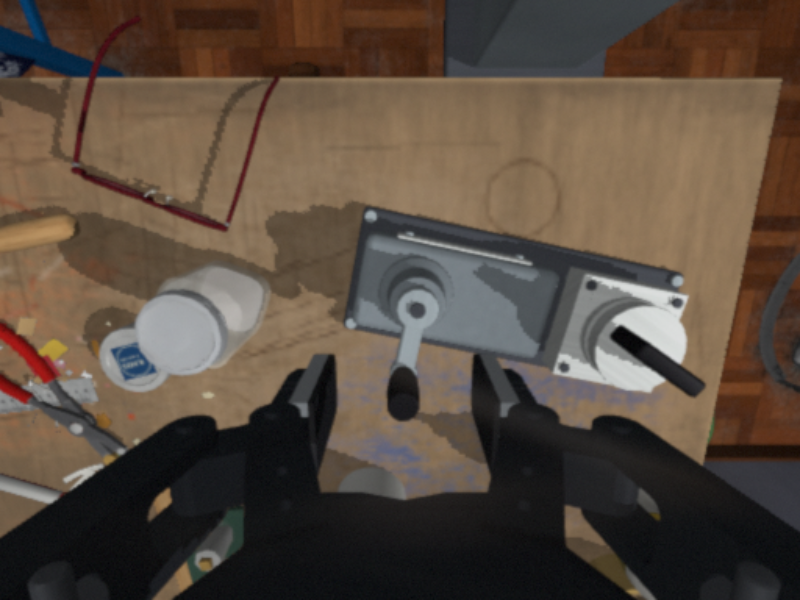

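The cartridge (645,345) sits home and the crank (knob at 403,395) is back at its start angle. The jar still stands upright and the gripper is clear. Handing in.

```bash
python3 -c "from rig import *;print(close_job())"
```

```text
the job is handed in; nothing more can be done
None
```

The cartridge is fully home on the drive dog, the crank has made two full clockwise turns, and the job is handed in. It took about 20.5 s of the 72 s allowed; no verdict is reported at hand-in.

- **Cartridge:** It first rested on the wings. After about 56° of turning at roughly 8 N it keyed, and I lowered it to the floor. In the final pictures the drum top is at 96 mm and the bar top at 138 mm, as expected for fully home. It is within about 2 mm of the well's centre. The drum looked level when I last measured it, just before letting go.
- **Crank:** The knob is at -10.3°, against -9.5° to -11.9° measured at the start, so it stopped where it began.
- **Other checks:** The gripper is clear of everything and reads no force. The jar looks undisturbed. I did not re-measure the glue bottle, jar or mug afterwards, but I felt no unexpected contact.

No check failed. The final top view did not show the knob, so the crank angle comes from the wrist picture and the hand's position. The two cameras differed by about 2 mm on the cartridge's centre, within calibration.

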